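# Draw out the dosing boom to the index clip

### The arm

A 6-joint arm with a two-finger parallel gripper is mounted at the origin on a cart in front of the work surface, level with it; the furniture and walls round the work are solid. World frame = base frame: x ahead of the robot, y to its left, z up, the work surface at z = 0. Lengths are in m, angles in rad, forces in N, time in s.
With the tool pointing down it reaches from about 0.35 to 0.775 m from the base axis. Payload 5.5 kg.
Tool frame: the origin (TCP) lies at the very end of the fingers, on their centre line; the grasp point (between the pads) lies 19 mm behind it; z points along the fingers, y is the line along which they close (so a half turn about z gives the same grasp; the last joint's range is limited). The gripper opens to 85 mm and grips with 20 to 120 N. Pads are 22 mm wide; open, the fingers measure 114 mm over their backs; the gripper's body (76 mm by 85 mm) begins 54 mm behind the grasp point. The pads swing forward as they close: fully open they stand 13 mm farther back than shut.
Start: joints at [1.058, 0.313, 0.046, 1.304, 0, 1.431], TCP at [0.209, 0.536, 0.231] pointing down, gripper open.
Joint ranges: [-2.76, 2.76], [-0.86, 1.69], [-1.03, 1.26], [-2.2, 2.34], [-1.47, 1.5], [-3.14, 3.14]. Speed limits (rad/s): [2.57, 2.57, 3.14, 3.14, 3.14, 3.14].

### API

Orientations are given as a unit quaternion [w, x, y, z].
In Python, from workcell import env gives the robot as it stands. The module is installed in compiled form; this text tells all that it offers.
- The arm moves only by the tool jog_arm, never from a script. Its arguments are lists of equal length, an entry for each row: "gripper": the opening, from 0 (shut) to 1 (fully open); "offset": the shift along the world's x, y, z in cm, a list of three; "twist": the turn about the world's z in degrees. In form: {"gripper": [gripper, ...], "offset": [[dx, dy, dz], ...], "twist": [twist, ...]}. A call has exactly 8 rows; each row is the pose to reach, as a shift and turn from the pose commanded when the call began; what a row does not reach only later rows make up. A row lasts 1/8 s, in which the tool goes at most 62.5 mm and 10.7 degrees, less where a joint would pass 70% of its speed; a pose out of reach is approached as far as the arm can. A call with a gripper value outside its range is refused whole. The fingers move at their own pace and stop on an object; "squeeze" is the grip in N (left out, the last holds). Time passes only in rows, so rows that repeat a pose let the fingers close, or fill a call up. It gives the time, the measured TCP pose, the force, the opening and the grip force at its end, in the units of the state.
- env.get_state(): the state, without advancing time (a new reading comes with each control period).
- env.read_camera(name): name is "side" or "top" or "wrist"; returns a dict with "image" (384x512x3 uint8, red, green, blue), "z_map" (384x512 float32, m along the optical axis (not along the pixel's ray), 0 where there is no reading), "fovy" (degrees; the focal length in pixels is half the picture's height over the tangent of half this angle, whatever the lens; pixels are square), "cx", "cy" (the principal point, pixels), "cam_to_world" (4x4, takes a point from camera to world coordinates). Camera axes: x right, y up, looking along -z (the intrinsics and any distortion apply to the point x, -y, -z); pixel columns grow to the right and rows downward; lengths in m; the calibration is good to about 2 mm. A picture is of the moment at which its call begins.
- env.hand_in(): hands the job in; it is judged then, once.
The state is a dict: "clock": time; "joint_pos": joint angles; "qvel": joint speeds; "tau": joint torques, N m; "tcp_pos": TCP position; "orientation": TCP orientation; "wrist_force": force on the tool from outside, world axes, zero at the start; "ft_torque": the same for the moment, N m; "finger_gap": finger opening in m; "grip_force": force on a finger pad.
Only numpy, scipy, OpenCV 4.12 (cv2) and the standard library are available. Lean on these libraries where they do the work, as an engineer would, in place of code of your own. Each camera call takes 0.05 s, during which the arm holds its last target. There are 200 camera calls.

### The job

The white jar left on the bed of the dosing stand blocks its sliding boom: first lift the jar off and set it down upright on the worktop, clear of the stand. Then squeeze the lock button in the side of the boom's grip block, draw the boom out until its pointer stands over the white line of the index clip on the scale, and finish while holding it there with the button still squeezed in, because a spring pulls the boom home. Do not drop or tip the jar, and leave the clip and the other vessels as they are.

Things in the scene. Friction and masses are not known exactly. Their poses are not given: they have to be found in the camera images.
- stand: Dosing stand, fixed: aluminium bed 100 mm wide (x), 12 mm high, y = -275 to 120 mm; white housing 80 mm wide on y = 0 to 120, a 26 mm square tube on y = -40 to 0, both centred on x = 0, nothing over 103 mm high. Scale marks every 10 mm along the bed's -x edge. Origin on the worktop under the housing's front face. The boom slides out along -y, its centre line at x = 0, 75 mm above the worktop.
- boom: Sliding boom; origin at the centre of its grey grip block, 36 mm wide (x), 55 mm long (y), 50 mm high; axes as the stand's; at home at (0, -85, 75) mm on the stand; travel 145 mm. The lock button stands out of the block's -x side: 44 mm across both. Grip from above at the origin, closing along x. A spring pulls it home with 3 N (4.5 N fully out). A nozzle reaches 45 mm down at y = -20.
- lock_button (a joint): Lock button: black pad 24 x 24 mm, half-way up the block's -x side, opposite a plain face. 0 = out (face 26 mm from the block's centre plane), 0.007 m = fully in; springs back; 3.5 N to start, 8.4 N fully in. Past 0.0045 m its hook frees the boom from the catch beside the tube (x = -27 to -40, y = -28 to 0 mm on the stand). Keep it in while drawing.
- pointer_tip (a point): Lower tip of the thin steel pointer that reaches from the block's front end out to its -x side and down; 10 mm above the bed, at (-41, -27, -52.5) mm from the boom's origin. Axes as the stand's.
- index_line (a point): Middle of the white line across the top of the index clip, a black clip 10 mm wide (y) that grips the scale strip, 6 mm high. Axes as the stand's. The pointer passes 4 mm above it. The clip is stiff to slide (6 N) and must not be shifted.
- jar_centre (a point): Centre (half-way up) of the jar: upright white screw-cap plastic jar, 57 mm in diameter, 98 mm high, 0.18 kg give or take. It starts standing on the bed, in front of the boom.
- small_beaker: Bystander: glass beaker, 74 mm across, 85 mm high; origin under its centre.
- lid_jar: Bystander: small jar with a white lid, 45 mm across, 64 mm high; origin under its centre.
- black_cap_vial: Bystander: squat vial with a black cap, 32 mm across, 50 mm high; origin under its centre.
- free_spot (a point): Middle of a bare patch of worktop, to the robot's right near the worktop's front edge, free for 60 mm all round: room for the jar (any other bare place on the worktop does as well; small stray caps, fixed, lie on the worktop farther back).
Mind the look-alikes: they are no part of the job. Leave any green or purple look-alike of the part that bears jar_centre alone.

How it is judged:
By the outcome, as a careful person would: the job done as asked, in the order asked, and still so for the second after the job is handed in, while the arm keeps its last pose, push and grip.
It also fails if it takes over 58 s, if anything falls off the work surface, if the arm or the gripper's body presses on something with over 40 N, if the wrist force passes 120 N, or if a joint passes its speed limit or range.

## Working session

There is one attempt and no reset: what is moved stays moved. The work goes in short steps, Python scripts to look and compute and a tool call to move; the robot and the scene stay as the last step left them, time stands still between calls to the robot, and variables do not carry over. Pictures are saved under pics/ and viewed, at most 13 in all, crops included, and the job is handed in when it is done.

Besides the shell and the picture viewer there is one more tool, called as a command line: name --pt "numbers of a row" for each row, then --argument value for the rest. jog_arm: Moves the arm, as the interface text tells. Its arguments: {"type":"object","properties":{"gripper":{"type":"array"},"offset":{"type":"array"},"twist":{"type":"array"},"squeeze":{"type":"number"}},"required":["gripper","offset","twist"]}

```bash
mkdir -p pics; cat > h.py <<'E'
import numpy as np, cv2
from workcell import env
def cam(n):
    c=env.read_camera(n); c['f']=192/np.tan(np.radians(c['fovy'])/2); return c
def pt(c,u,v,z=None):
    M=np.array(c['cam_to_world']); d=np.array([(u-c['cx'])/c['f'],-(v-c['cy'])/c['f'],-1.])
    d=M[:3,:3]@d; o=M[:3,3]
    if z is None: return o+d*float(c['z_map'][int(v),int(u)])
    return o+d*(z-o[2])/d[2]
def proj(c,p):
    M=np.linalg.inv(np.array(c['cam_to_world'])); q=M[:3,:3]@np.array(p)+M[:3,3]
    return c['cx']+c['f']*q[0]/-q[2], c['cy']-c['f']*q[1]/-q[2]
def save(n,img): cv2.imwrite('pics/'+n+'.png',cv2.cvtColor(np.ascontiguousarray(img),cv2.COLOR_RGB2BGR))
E
python3 - <<'E'
from h import *
print(env.get_state())
for n in('side','top'):
    c=cam(n); save(n+'0',c['image']); np.savez(n+'0.npz',**c); print(n,{k:v for k,v in c.items() if k not in('image','z_map')},(c['z_map']>0).mean())
E
```

```text
{'clock': 0.0, 'joint_pos': array([1.05838562e+00, 3.14034153e-01, 4.49627210e-02, 1.30358163e+00,
       3.59486353e-05, 1.43121973e+00]), 'qvel': array([-2.24471184e-04, -8.70758757e-04, -6.67253927e-04, -7.81337531e-05,
       -1.78521488e-03, -2.44327450e-04]), 'tau': array([ 9.39498059e-04, -4.80627215e+01,  2.98532063e+01,  1.92036980e-02,
       -1.49718267e-04, -8.85373652e-06]), 'tcp_pos': array([0.20918136, 0.53505364, 0.23038301]), 'orientation': array([-3.14338077e-04,  1.85339158e-01,  9.82674175e-01, -8.73718301e-04]), 'wrist_force': array([ 0.25835186, -1.14206319, -0.13702899]), 'ft_torque': array([0.06316203, 0.00918074, 0.04614335]), 'grip_force': 0.0, 'finger_gap': 0.08545858561131944}
side {'fovy': 54.042056769684955, 'cx': 248.58976970667223, 'cy': 194.21776994541423, 'cam_to_world': array([[ 0.97206773,  0.13385584, -0.19278728,  0.32374066],
       [-0.23453781,  0.52343219, -0.81915246, -1.05744426],
       [-0.00873728,  0.84148758,  0.5402058 ,  0.7364039 ],
       [ 0.        ,  0.        ,  0.        ,  1.        ]]), 'f': np.float64(376.4795695232776)} 0.99591064453125
top {'fovy': 43.37435275677141, 'cx': 261.190552105309, 'cy': 189.68984798850246, 'cam_to_world': array([[ 0.51186764,  0.7141651 , -0.47745129, -0.37694678],
       [-0.85897225,  0.43362179, -0.27228443, -0.56518688],
       [ 0.01257724,  0.549491  ,  0.83540496,  1.70843434],
       [ 0.        ,  0.        ,  0.        ,  1.        ]]), 'f': np.float64(482.78919749660326)} 0.9958343505859375
```

View pics/side0.png

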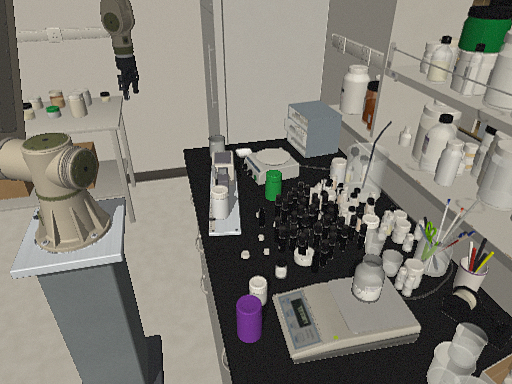

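View pics/top0.png

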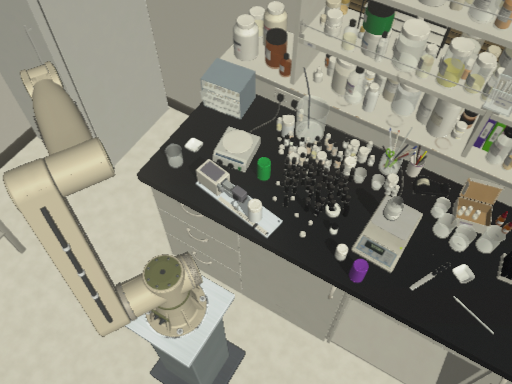

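Side view: stand from (217,150) to (226,232). The white jar is on the bed at side (220,202) / top (256,210). Look-alikes are the green jar at side (273,185), the purple jar at (248,318), and the white lid_jar bystander at (258,290). I choose the white one on the bed and check it in a crop.

```bash
python3 - <<'E'
from h import *
c=dict(np.load('side0.npz')); t=dict(np.load('top0.npz'))
a=cv2.resize(c['image'][130:250,180:300],(600,600),interpolation=cv2.INTER_CUBIC)
save('crop1',a)
b=cv2.resize(t['image'][150:245,185:295],(770,600)[:2],interpolation=cv2.INTER_CUBIC); save('crop2',b)
np.set_printoptions(precision=4,suppress=True)
for n,cc,ps in(('side',c,[(220,190),(220,205),(273,172),(248,300),(258,280),(220,280),(226,160),(226,232),(217,140)]),('top',t,[(256,203),(256,210),(264,160),(360,262),(341,247),(212,168),(235,190),(320,250),(270,232)])):
    for p in ps: print(n,p,pt(cc,*p))
E
```

```text
side (220, 190) [ 0.4666 -0.0576  0.1075]
side (220, 205) [ 0.4603 -0.0827  0.068 ]
side (273, 172) [0.6675 0.0307 0.0963]
side (248, 300) [ 0.4505 -0.5026  0.0955]
side (258, 280) [ 0.4956 -0.4181  0.0619]
side (220, 280) [ 0.4129 -0.3339 -0.0009]
side (226, 160) [0.5257 0.156  0.0983]
side (226, 232) [ 0.4643 -0.1509  0.0117]
side (217, 140) [0.5342 0.4166 0.062 ]
top (256, 203) [ 0.473  -0.0586  0.1097]
top (256, 210) [ 0.4457 -0.075   0.1099]
top (264, 160) [0.6738 0.0239 0.1022]
top (360, 262) [ 0.4566 -0.5099  0.1034]
top (341, 247) [ 0.4971 -0.4208  0.0629]
top (212, 168) [0.5255 0.1831 0.1063]
top (235, 190) [0.4844 0.0457 0.1046]
top (320, 250) [ 0.4741 -0.3509  0.0039]
top (270, 232) [ 0.4351 -0.1467  0.0174]
```

View pics/crop1.png

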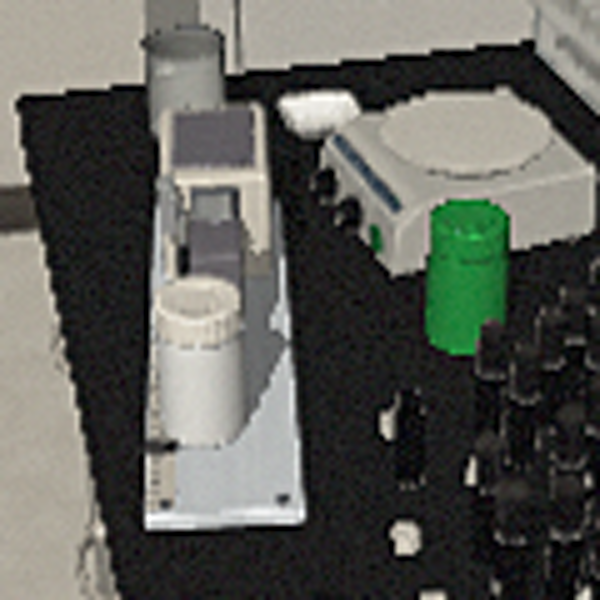

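View pics/crop2.png

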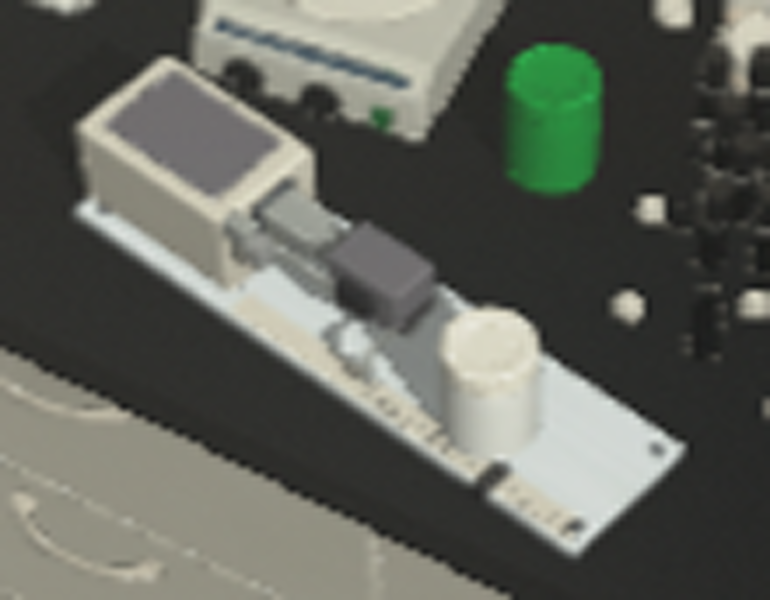

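Crop 1 shows the white screw-cap jar on the bed at crop (200,360), in front of the grey grip block (215,245), with the clip on the scale edge at (162,447). Crop 2 shows the same jar at (490,380), the clip at (492,478) and the pointer foot at (350,340). The choice is confirmed.

```bash
cat >> h.py <<'E'
def cloud(c):
    v,u=np.mgrid[0:384,0:512]; M=np.array(c['cam_to_world']); z=c['z_map']
    P=np.stack([(u-c['cx'])/c['f']*z,-(v-c['cy'])/c['f']*z,-z],-1)@M[:3,:3].T+M[:3,3]
    P[z==0]=np.nan; return P
E
python3 - <<'E'
from h import *
np.set_printoptions(precision=4,suppress=True)
for n in('side','top'):
    c=dict(np.load(n+'0.npz')); P=cloud(c); x,y,z=P[...,0],P[...,1],P[...,2]
    im=c['image'].astype(int)
    roi=(x>.35)&(x<.62)&(y>-.2)&(y<.33)
    bed=roi&(z>.004)&(z<.03)&(im.min(-1)>110)
    bz=np.median(z[bed]); 
    r=cv2.minAreaRect(P[bed][:,:2].astype(np.float32)); print(n,'bed',bed.sum(),bz,r,cv2.boxPoints(r).tolist())
    # front corners
    tab=roi&(z<.006)&(z>-.01)&(im.max(-1)<60); print('table z',np.median(z[tab]))
    cap=roi&(z>.1)&(abs(x-.46)<.05)&(abs(y+.07)<.05)
    print('cap',cap.sum(),np.median(z[cap]),cv2.minEnclosingCircle(P[cap][:,:2].astype(np.float32)))
    hs=roi&(z>.093)&(y>.09); r=cv2.minAreaRect(P[hs][:,:2].astype(np.float32)); print('house',hs.sum(),np.median(z[hs]),r,cv2.boxPoints(r).tolist())
    g=roi&(z>.09)&(z<.106)&(abs(x-.483)<.04)&(abs(y-.04)<.04); r=cv2.minAreaRect(P[g][:,:2].astype(np.float32)); print('grip',g.sum(),np.median(z[g]),r)
    w=roi&(z>.02)&(z<.075)&(abs(x-.46)<.05)&(abs(y+.07)<.04); print('jar wall',P[w].min(0),P[w].max(0))
c=dict(np.load('side0.npz'));t=dict(np.load('top0.npz'))
print('clip',pt(c,212.4,219.4,.022),pt(t,255.3,225.7,.022))
E
```

```text
side bed 833 0.011244769468142679 ((0.5187622308731079, 0.031969815492630005), (0.44834959506988525, 0.16391494870185852), 82.2818832397461) [[0.4074406325817108, -0.17916728556156158], [0.5698707103729248, -0.20118097960948944], [0.6300837993621826, 0.2431069165468216], [0.467653751373291, 0.26512062549591064]]
table z -0.0007158828415859686
cap 157 0.10754298286352393 ((0.4648017883300781, -0.05639083683490753), 0.029989445582032204)
house 339 0.09885934007949104 ((0.5136431455612183, 0.16717767715454102), (0.14676444232463837, 0.07869036495685577), 79.69230651855469) [[0.4618023633956909, 0.10201997309923172], [0.5392227172851562, 0.08793956786394119], [0.5654839277267456, 0.2323353886604309], [0.4880635738372803, 0.24641579389572144]]
grip 100 0.09897249230186062 ((0.49009260535240173, 0.03195276856422424), (0.057332225143909454, 0.03104071505367756), 79.18104553222656)
jar wall [ 0.4356 -0.0872  0.0203] [ 0.4896 -0.0511  0.0748]
top bed 1084 0.014000620867532176 ((0.5157759189605713, 0.023271694779396057), (0.4457622766494751, 0.20532695949077606), 89.74339294433594) [[0.4121152
[... 151 characters left out ...]
3881597519]]
table z 0.0006432874041785164
cap 151 0.11077343236786241 ((0.46453168988227844, -0.05885574594140053), 0.029640978202223778)
house 492 0.10118598323863259 ((0.5132862329483032, 0.16344797611236572), (0.14879582822322845, 0.0831821858882904), 80.06868743896484) [[0.4594871699810028, 0.097338005900383], [0.5414229035377502, 0.08299179375171661], [0.5670852661132812, 0.22955794632434845], [0.4851495623588562, 0.24390415847301483]]
grip 112 0.09927719417378955 ((0.4914412200450897, 0.04137178510427475), (0.08194907754659653, 0.041978370398283005), 77.97358703613281)
jar wall [ 0.4161 -0.1094  0.0202] [ 0.5071 -0.0317  0.0745]
clip [ 0.4322 -0.0899  0.022 ] [ 0.4271 -0.0834  0.022 ]
```

```bash
python3 - <<'E'
from h import *
np.set_printoptions(precision=4,suppress=True)
c=dict(np.load('side0.npz'));t=dict(np.load('top0.npz'))
A=[pt(c,209,235.3,.0),pt(c,240.6,234.6,.0)];B=[pt(t,282.9,220.5,.012),pt(t,267.1,237.5,.0)]
print(A,B)
for n,cc in(('side',c),('top',t)):
    P=cloud(cc); x,y,z=P[...,0],P[...,1],P[...,2]
    im=cc['image'].astype(int)
    m=(abs(z-.011)<.006)&(im.min(-1)>120)&(x>.35)&(x<.6)&(y<.2)&(y>-.2)
    m=cv2.morphologyEx(m.astype(np.uint8),cv2.MORPH_OPEN,np.ones((2,2)))
    k,l,s,_=cv2.connectedComponentsWithStats(m); i=1+s[1:,4].argmax()
    Q=P[l==i][:,:2]; a=np.radians(-10.); ex=np.array([np.cos(a),np.sin(a)]);ey=np.array([-np.sin(a),np.cos(a)])
    q=np.c_[Q@ex,Q@ey]; print(n,len(Q),q.min(0),q.max(0))
    # left edge fit
    L=[]
    for lo in np.arange(q[:,1].min()+.005,q[:,1].max()-.005,.01):
        s_=q[(q[:,1]>=lo)&(q[:,1]<lo+.01)]
        if len(s_)>2:L.append((lo+.005,s_[:,0].min(),s_[:,0].max()))
    print(np.array(L))
    h=(abs(z-.1)<.007)&(y>.085)&(x>.4)&(x<.62)&(y<.3); H=P[h][:,:2]; hq=np.c_[H@ex,H@ey]
    m2=hq[:,0]>-9; print('house',hq.min(0),hq.max(0)); 
    for lo in np.arange(hq[:,1].min(),hq[:,1].max(),.01):
        s_=hq[(hq[:,1]>=lo)&(hq[:,1]<lo+.01)]; print('%.3f %.4f %.4f'%(lo+.005,s_[:,0].min(),s_[:,0].max()),end='; ')
    print()
    for p in([.4647,-.0575],[.4322,-.0899],[.4271,-.0834]): print(np.array(p)@ex,np.array(p)@ey)
E
```

```text
[array([ 0.4124, -0.1395,  0.    ]), array([ 0.5081, -0.1601,  0.    ])] [array([ 0.5102, -0.1635,  0.012 ]), array([ 0.4161, -0.145 ,  0.    ])]
side 598 [nan nan] [nan nan]Traceback (most recent call last):
  File "<stdin>", line 16, in <module>
ValueError: arange: cannot compute length
```

jog_arm --gripper '[1, 1, 1, 1, 1, 1, 1, 1]' --pt "2 -4.5 0" --pt "4.2 -9.5 0" --pt "6.4 -14.5 0" --pt "8.6 -19.5 0" --pt "10.8 -24.5 0" --pt "13 -29.5 0" --pt "15.2 -34.5 0" --pt "17.4 -39.5 0" --twist '[-10, -20, -30, -40, -50, -60, -70, -78.6]'

```text
clock: 1.1
tcp_pos: [0.3837, 0.1389, 0.2312]
orientation: [0.0, 0.767, 0.641, 0.0]
wrist_force: [-0.4, 1.5, 0.4]
finger_gap: 0.0854
grip_force: 0.0
```

jog_arm --gripper '[1, 1, 1, 1, 1, 1, 1, 1]' --pt "2 -5 0" --pt "4 -9 0" --pt "5 -11.5 0" --pt "5 -11.5 0" --pt "5 -11.5 0" --pt "5 -11.5 0" --pt "5 -11.5 0" --pt "5 -11.5 0" --twist '[0, 0, 0, 0, 0, 0, 0, 0]'

```text
clock: 2.1
tcp_pos: [0.4333, 0.0261, 0.2314]
orientation: [0.0, 0.765, 0.643, 0.0]
wrist_force: [0.5, 0.0, -0.4]
finger_gap: 0.0851
grip_force: 0.0
```

```bash
python3 - <<'E'
from h import *
s=env.get_state(); print(s['clock'],s['tcp_pos'],s['orientation'],s['joint_pos'],s['wrist_force'])
c=cam('wrist'); np.savez('w1.npz',**c); save('w1',c['image']); print(c['fovy'],c['cam_to_world'])
E
```

```text
2.1 [0.43329619 0.02608986 0.23139721] [7.07626712e-05 7.65461409e-01 6.43481796e-01 6.81108444e-05] [-1.25219805e-01  4.04304473e-02 -2.87309233e-01  1.24286025e+00
  3.88261907e-06  1.61829636e+00] [ 0.47634646  0.04363596 -0.37481716]
70.22519673466513 [[ 9.85062118e-01  1.64816007e-01  4.98829372e-02  4.44435044e-01]
 [-1.72199360e-01  9.42931811e-01  2.85003475e-01  9.85995312e-02]
 [-6.30736290e-05 -2.89335937e-01  9.57227617e-01  3.73584212e-01]
 [ 0.00000000e+00  0.00000000e+00  0.00000000e+00  1.00000000e+00]]
```

View pics/w1.png

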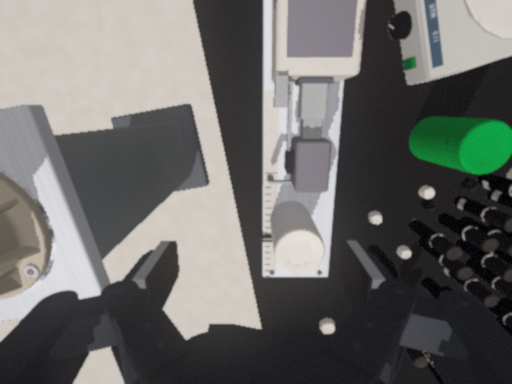

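The wrist view shows the bed with its edges at columns 263 and 328, the front edge at row 276 and the jar cap at (300,250). The clip is at (267,238), the grip block at (312,165) with its button on the left at (289,162), and the pointer tip near (270,177).

```bash
python3 - <<'E'
from h import *
np.set_printoptions(precision=4,suppress=True)
c=dict(np.load('w1.npz')); im=c['image']; g=im.astype(int).mean(-1)
save('w1c',cv2.resize(im[140:285,245:345],(552,800)[:2] if 0 else (414,600),interpolation=cv2.INTER_CUBIC))
def sub(line,thr=None):
    d=np.abs(np.diff(line)); i=d.argmax(); i0=max(i-1,0); w=d[i0:i+2]; return (w*np.arange(i0,i0+len(w))).sum()/w.sum()+.5
L=[];R=[]
for v in range(205,270,4):
    L.append(pt(c,250+sub(g[v,250:267]),v,.012)); R.append(pt(c,322+sub(g[v,322:338]),v,.012))
for v in range(100,200,4): L.append(pt(c,250+sub(g[v,250:267]),v,.012))
F=[pt(c,u,268+sub(g[268:284,u]),.012) for u in range(268,325,4)]
def fit(Q):
    Q=np.array(Q)[:,:2].astype(np.float32); r=cv2.fitLine(Q,cv2.DIST_HUBER,0,.01,.01).ravel(); d=r[:2];p=r[2:]; return d,p,np.abs((Q-p)@np.array([-d[1],d[0]])).mean()
for n,q in(('L',L),('R',R),('F',F)):
    d,p,e=fit(q); print(n,np.degrees(np.arctan2(d[1],d[0])),p,e)
# clip, cap
for n,p,z in(('clip',(267,238),.018),('tip',(270,177),.022),('cap',(300,250),.11)):
    print(n,pt(c,*p,z),pt(c,*p))
m=(g>150)
P=cloud(c); k=(P[...,2]>.1)&(P[...,2]<.12)&(P[...,1]<-.015)&(abs(P[...,0]-.465)<.05)
print('cap',cv2.minEnclosingCircle(P[k][:,:2].astype(np.float32)),P[k][:,2].mean())
k=(P[...,2]>.09)&(P[...,2]<.108)&(abs(P[...,1]-.035)<.04)&(abs(P[...,0]-.49)<.035)
r=cv2.minAreaRect(P[k][:,:2].astype(np.float32)); print('block',r,np.median(P[k][:,2]))
E
```

```text
L 80.03003 [ 0.4315 -0.0046] 0.0002647052
R 80.27807 [ 0.5183 -0.0938] 0.00013291079
F -9.818151 [ 0.4612 -0.151 ] 0.00040118952
clip [ 0.4268 -0.0755  0.018 ] [ 0.4267 -0.0759  0.0173]
tip [0.4453 0.0132 0.022 ] [0.4453 0.0181 0.0422]
cap [ 0.464  -0.0506  0.11  ] [ 0.4642 -0.0522  0.1072]
cap ((0.46375608444213867, -0.053107850253582), 0.028179561719298363) 0.10819943239353572
block ((0.4900834858417511, 0.03458687663078308), (0.05487089604139328, 0.03618573024868965), 80.27210235595703) 0.09943344259473139
```

View pics/w1c.png

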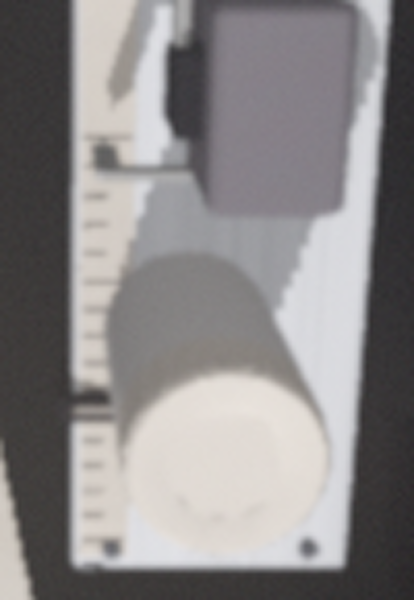

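jog_arm --gripper '[1, 1, 1, 1, 1, 1, 1, 1]' --pt "1.5 -4 0" --pt "3.1 -8.1 0" --pt "3.1 -8.1 0" --pt "3.1 -8.1 -4" --pt "3.1 -8.1 -8" --pt "3.1 -8.1 -12" --pt "3.1 -8.1 -15" --pt "3.1 -8.1 -17" --twist '[0, 0, 0, 0, 0, 0, 0, 0]'

```text
clock: 3.15
tcp_pos: [0.4631, -0.0542, 0.0599]
orientation: [-0.001, 0.766, 0.643, -0.0]
wrist_force: [1.0, 0.7, 1.1]
finger_gap: 0.0854
grip_force: 0.0
```

jog_arm --gripper '[1, 1, 0.5, 0.5, 0.5, 0.5, 0.5, 0.5]' --pt "0 0 0" --pt "0 0 0" --pt "0 0 0" --pt "0 0 0" --pt "0 0 0" --pt "0 0 0" --pt "0 0 0" --pt "0 0 0" --twist '[0, 0, 0, 0, 0, 0, 0, 0]' --squeeze 30

```text
clock: 4.15
tcp_pos: [0.465, -0.0556, 0.0624]
orientation: [0.001, 0.766, 0.643, 0.001]
wrist_force: [-0.8, 1.3, 5.3]
finger_gap: 0.0538
grip_force: 30.7
```

jog_arm --gripper '[0.5, 0.5, 0.5, 0.5, 0.5, 0.5, 0.5, 0.5]' --pt "0 0 1" --pt "0 0 3" --pt "0 0 6" --pt "0 0 9" --pt "0 0 12" --pt "0 0 12" --pt "0 0 12" --pt "0 0 12" --twist '[0, 0, 0, 0, 0, 0, 0, 0]'

```text
clock: 5.15
tcp_pos: [0.4635, -0.0552, 0.18]
orientation: [-0.001, 0.766, 0.643, -0.001]
wrist_force: [-0.2, 0.3, -2.0]
finger_gap: 0.0533
grip_force: 32.1
```

```bash
python3 - <<'E'
from h import *
c=dict(np.load('side0.npz'));t=dict(np.load('top0.npz'))
from scipy.spatial import cKDTree
occ=[];tab=[]
for cc in(c,t):
    P=cloud(cc).reshape(-1,3); P=P[np.isfinite(P).all(1)]; k=(P[:,0]>.2)&(P[:,0]<.8)&(abs(P[:,1]+.2)<.4)
    P=P[k]; occ.append(P[(P[:,2]>.009)|(P[:,2]<-.02)][:,:2]); tab.append(P[abs(P[:,2])<.006][:,:2])
T=[cKDTree(o) for o in occ]; print([ (o[:,0].min()) for o in tab])
for y in np.arange(-.4,-.18,.02):
    print('%.2f'%y,[('%.2f'%x,'%.3f'%min(q.query([x,y])[0] for q in T)) for x in np.arange(.38,.52,.02)])
for tb in tab:
    print([(round(float(y),2),round(float(tb[abs(tb[:,1]-y)<.01][:,0].min()),3)) for y in(-.3,-.25,-.1)])
w=cam('wrist'); save('w2',w['image'])
E
```

```text
[np.float64(0.3888393699697715), np.float64(0.38601080041440206)]
-0.40 [('0.38', '0.000'), ('0.40', '0.002'), ('0.42', '0.000'), ('0.44', '0.006'), ('0.46', '0.009'), ('0.48', '0.003'), ('0.50', '0.005'), ('0.52', '0.011')]
-0.38 [('0.38', '0.003'), ('0.40', '0.003'), ('0.42', '0.000'), ('0.44', '0.003'), ('0.46', '0.010'), ('0.48', '0.014'), ('0.50', '0.011'), ('0.52', '0.011')]
-0.36 [('0.38', '0.002'), ('0.40', '0.003'), ('0.42', '0.001'), ('0.44', '0.001'), ('0.46', '0.005'), ('0.48', '0.010'), ('0.50', '0.006'), ('0.52', '0.007')]
-0.34 [('0.38', '0.002'), ('0.40', '0.003'), ('0.42', '0.001'), ('0.44', '0.004'), ('0.46', '0.002'), ('0.48', '0.010'), ('0.50', '0.017'), ('0.52', '0.009')]
-0.32 [('0.38', '0.001'), ('0.40', '0.003'), ('0.42', '0.001'), ('0.44', '0.001'), ('0.46', '0.008'), ('0.48', '0.009'), ('0.50', '0.015'), ('0.52', '0.007')]
-0.30 [('0.38', '0.004'), ('0.40', '0.004'), ('0.42', '0.000'), ('0.44', '0.003'), ('0.46', '0.012'), ('0.48', '0.007'), ('0.50', '0.019'), ('0.52', '0.001')]
-0.28 [('0.38', '0.003'), ('0.40', '0.002'), ('0.42', '0.001'), ('0.44', '0.003'
[... 265 characters left out ...]
'0.40', '0.002'), ('0.42', '0.001'), ('0.44', '0.003'), ('0.46', '0.004'), ('0.48', '0.009'), ('0.50', '0.008'), ('0.52', '0.013')]
-0.22 [('0.38', '0.003'), ('0.40', '0.001'), ('0.42', '0.000'), ('0.44', '0.002'), ('0.46', '0.002'), ('0.48', '0.011'), ('0.50', '0.009'), ('0.52', '0.005')]
-0.20 [('0.38', '0.004'), ('0.40', '0.003'), ('0.42', '0.000'), ('0.44', '0.001'), ('0.46', '0.007'), ('0.48', '0.004'), ('0.50', '0.011'), ('0.52', '0.006')]
-0.18 [('0.38', '0.004'), ('0.40', '0.002'), ('0.42', '0.000'), ('0.44', '0.000'), ('0.46', '0.005'), ('0.48', '0.012'), ('0.50', '0.008'), ('0.52', '0.006')]
[(-0.3, 0.39), (-0.25, 0.39), (-0.1, 0.389)]
[(-0.3, 0.389), (-0.25, 0.387), (-0.1, 0.393)]
```

View pics/w2.png

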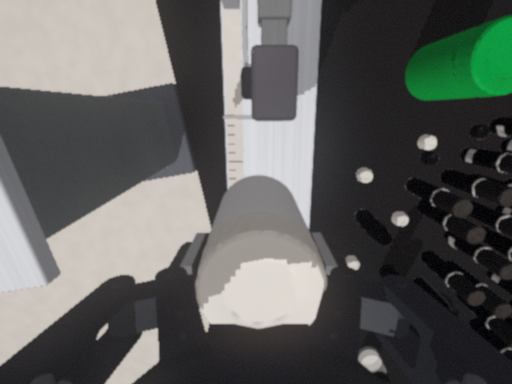

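The wrist view shows the jar upright between the pads (at 260,250), with the bed and clip free.

```bash
python3 - <<'E'
from h import *
from scipy.spatial import cKDTree
for n in('side','top'):
    c=dict(np.load(n+'0.npz')); P=cloud(c); im=c['image'].astype(int).max(-1)
    k=(im>100)|(P[...,2]>.022)|(P[...,2]<-.02)
    k&=np.isfinite(P).all(-1)
    Q=P[k][:,:2]; T=cKDTree(Q)
    for y in np.arange(-.38,-.18,.02): print('%.2f'%y,['%.0f'%(1e3*T.query([x,y])[0]) for x in np.arange(.42,.53,.01)])
E
```

```text
-0.38 ['5', '15', '25', '35', '34', '30', '28', '25', '25', '27', '25', '23']
-0.36 ['5', '15', '25', '35', '40', '31', '22', '15', '13', '16', '9', '4']
-0.34 ['5', '15', '25', '35', '39', '29', '19', '11', '5', '5', '4', '8']
-0.32 ['5', '15', '25', '35', '45', '39', '32', '27', '23', '22', '22', '25']
-0.30 ['5', '15', '25', '35', '45', '40', '35', '33', '31', '32', '35', '40']
-0.28 ['5', '15', '25', '35', '33', '25', '18', '14', '11', '13', '19', '26']
-0.26 ['5', '15', '25', '35', '27', '17', '7', '0', '2', '1', '10', '20']
-0.24 ['5', '15', '25', '35', '31', '22', '15', '9', '8', '3', '8', '18']
-0.22 ['5', '15', '25', '35', '41', '32', '23', '15', '12', '13', '19', '26']
-0.20 ['5', '15', '25', '35', '45', '43', '37', '33', '32', '32', '35', '25']
-0.38 ['0', '1', '3', '4', '10', '20', '28', '25', '26', '21', '19', '20']
-0.36 ['1', '1', '1', '4', '5', '15', '25', '35', '43', '40', '39', '29']
-0.34 ['1', '1', '4', '2', '10', '20', '30', '40', '49', '51', '42', '33']
-0.32 ['1', '2', '1', '3', '8', '18', '28', '38', '48', '51', '50', '43']
-0.30 ['0', '1', '3', '5', '12', '21', '30', '32', '30', '31', '36', '40']
-0.28 ['1', '3', '3', '3', '11', '21', '17', '13', '10', '13', '18', '25']
-0.26 ['0', '2', '4', '3', '13', '19', '9', '2', '1', '2', '8', '18']
-0.24 ['1', '4', '3', '3', '6', '16', '17', '12', '8', '5', '13', '23']
-0.22 ['0', '3', '2', '1', '11', '20', '29', '30', '26', '25', '28', '33']
-0.20 ['0', '3', '1', '6', '12', '21', '31', '40', '40', '39', '37', '27']
```

jog_arm --gripper '[0.5, 0.5, 0.5, 0.5, 0.5, 0.5, 0.5, 0.5]' --pt "0 -3 2" --pt "0 -7 4" --pt "0 -11 4" --pt "0 -16 4" --pt "0 -21 4" --pt "0 -26 4" --pt "0 -30 4" --pt "0 -30 4" --twist '[0, 0, 0, 0, 0, 0, 0, 0]'

```text
clock: 6.2
tcp_pos: [0.4638, -0.3581, 0.2195]
orientation: [-0.001, 0.767, 0.642, -0.0]
wrist_force: [-0.6, 1.1, -2.6]
finger_gap: 0.0533
grip_force: 32.3
```

```bash
python3 - <<'E'
from h import *
c=cam('wrist'); np.savez('w3.npz',**c); im=c['image'].copy()
for y in np.arange(-.4,-.1,.05):
    for x in (.4,.45,.5):
        u,v=proj(c,(x,y,0)); 
        if 0<u<512 and 0<v<384: cv2.circle(im,(int(u),int(v)),2,(255,0,0),-1); cv2.putText(im,'%.2f,%.2f'%(x,y),(int(u)+3,int(v)),0,.3,(255,255,0))
save('w3',im)
E
```

```text
(no output)
```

View pics/w3.png

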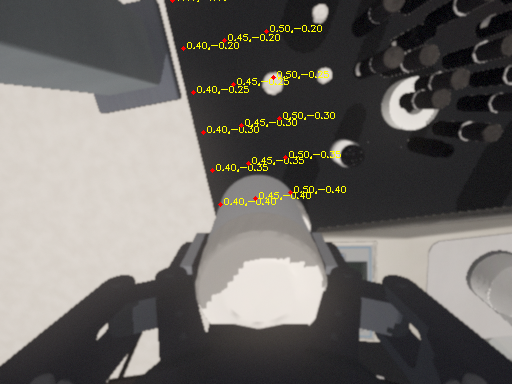

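The wrist view shows the worktop edge at column ~215 (x≈0.39), a cap at (273,82), the black-cap vial at (348,152) and bare worktop around (0.45,-0.325). I will place the jar there.

jog_arm --gripper '[0.5, 0.5, 0.5, 0.5, 0.5, 0.5, 0.5, 0.5]' --pt "-0.7 1.7 -1" --pt "-1.4 3.3 -4" --pt "-1.4 3.3 -8" --pt "-1.4 3.3 -12" --pt "-1.4 3.3 -14.5" --pt "-1.4 3.3 -16" --pt "-1.4 3.3 -16.4" --pt "-1.4 3.3 -16.4" --twist '[0, 0, 0, 0, 0, 0, 0, 0]'

```text
clock: 7.25
tcp_pos: [0.4509, -0.3225, 0.0579]
orientation: [0.0, 0.766, 0.643, 0.0]
wrist_force: [0.0, -0.5, -0.6]
finger_gap: 0.0535
grip_force: 32.3
```

jog_arm --gripper '[0.5, 0.5, 0.5, 0.5, 0.5, 0.5, 0.5, 0.5]' --pt "0 0 -0.1" --pt "0 0 -0.2" --pt "0 0 -0.3" --pt "0 0 -0.4" --pt "0 0 -0.4" --pt "0 0 -0.4" --pt "0 0 -0.4" --pt "0 0 -0.4" --twist '[0, 0, 0, 0, 0, 0, 0, 0]'

```text
clock: 8.25
tcp_pos: [0.4505, -0.3225, 0.0533]
orientation: [0.0, 0.766, 0.643, 0.0]
wrist_force: [0.0, -0.3, -1.7]
finger_gap: 0.0537
grip_force: 32.3
```

jog_arm --gripper '[0.5, 0.5, 0.5, 0.5, 0.5, 0.5, 0.5, 0.5]' --pt "0 0 -0.1" --pt "0 0 -0.2" --pt "0 0 -0.3" --pt "0 0 -0.3" --pt "0 0 -0.3" --pt "0 0 -0.3" --pt "0 0 -0.3" --pt "0 0 -0.3" --twist '[0, 0, 0, 0, 0, 0, 0, 0]'

```text
clock: 9.25
tcp_pos: [0.4505, -0.3225, 0.0505]
orientation: [0.0, 0.766, 0.643, 0.0]
wrist_force: [-1.4, 0.9, 2.7]
finger_gap: 0.0535
grip_force: 32.6
```

jog_arm --gripper '[0.65, 0.7, 0.8, 0.9, 1, 1, 1, 1]' --pt "0 0 0" --pt "0 0 0" --pt "0 0 0" --pt "0 0 0" --pt "0 0 0" --pt "0 0 0" --pt "0 0 0" --pt "0 0 0" --twist '[0, 0, 0, 0, 0, 0, 0, 0]'

```text
clock: 10.25
tcp_pos: [0.4505, -0.3225, 0.0503]
orientation: [0.0, 0.766, 0.643, 0.0]
wrist_force: [-0.0, -0.5, 0.8]
finger_gap: 0.0855
grip_force: 0.0
```

jog_arm --gripper '[1, 1, 1, 1, 1, 1, 1, 1]' --pt "0 0 1.5" --pt "0 0 4" --pt "0 0 8" --pt "0 0 12" --pt "0 0 16" --pt "0 0 18" --pt "0 5 18" --pt "0 10 18" --twist '[0, 0, 0, 0, 0, 0, 0, 0]'

```text
clock: 11.25
tcp_pos: [0.4506, -0.2219, 0.2318]
orientation: [0.001, 0.766, 0.642, 0.0]
wrist_force: [-0.1, -0.5, -0.4]
finger_gap: 0.0855
grip_force: 0.0
```

jog_arm --gripper '[1, 1, 1, 1, 1, 1, 1, 1]' --pt "-0.5 4 0" --pt "-1 9 0" --pt "-1 14 0" --pt "-1 19 0" --pt "-1 22 0" --pt "-1 22 0" --pt "-1 22 0" --pt "-1 22 0" --twist '[0, 0, 0, 0, 0, 0, 0, 0]'

```text
clock: 12.25
tcp_pos: [0.4406, -0.0034, 0.2306]
orientation: [0.0, 0.766, 0.642, 0.0]
wrist_force: [0.6, -0.9, -0.1]
finger_gap: 0.0851
grip_force: 0.0
```

```bash
python3 - <<'E'
from h import *
np.set_printoptions(precision=4,suppress=True)
s=env.get_state(); print(s['tcp_pos'],s['orientation'])
c=cam('wrist'); np.savez('w4.npz',**c); im=c['image']
d=cam('side'); np.savez('s4.npz',**d)
a=cv2.resize(d['image'][150:330,180:320],(467,600),interpolation=cv2.INTER_CUBIC)
u,v=map(int,proj(c,(.4368,-.03,.02))); print(u,v)
b=cv2.resize(im[v-65:v+55,u-25:u+55],(400,600),interpolation=cv2.INTER_CUBIC); print('b scale 5, origin',u-25,v-65)
save('v4',np.hstack([a[:,:400],b]))
E
```

```text
[ 0.4406 -0.0034  0.2306] [0.0002 0.7663 0.6425 0.0001]
259 188
b scale 5, origin 234 123
```

View pics/v4.png

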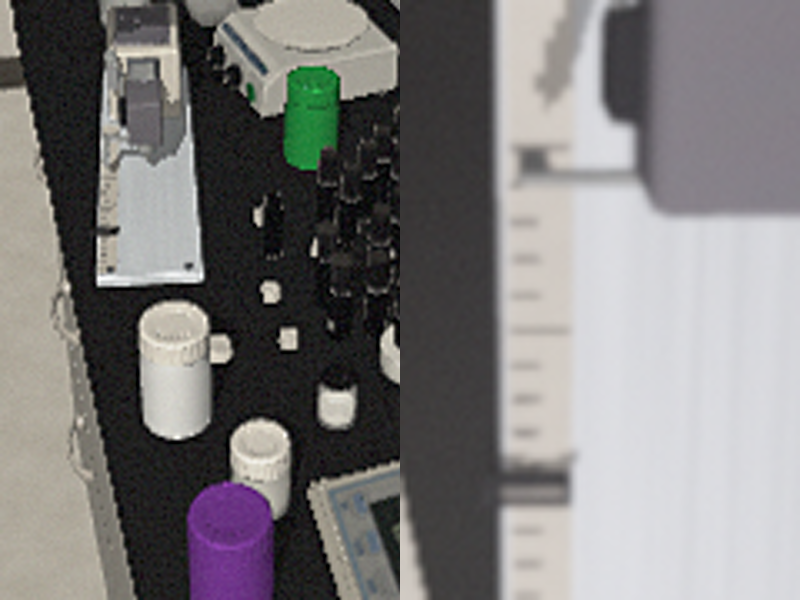

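The side crop (left) shows the jar standing upright on the bare worktop at (175,370). The wrist crop (right) shows the clip's line at crop (135,490), the pointer tip at about (130,160), and the grip block's front top edge at row 213.

```bash
python3 - <<'E'
from h import *
np.set_printoptions(precision=4,suppress=True)
c=dict(np.load('w4.npz')); im=c['image']; g=im.astype(int).mean(-1)
a=np.radians(-9.9); ex=np.array([np.cos(a),np.sin(a)]);ey=np.array([-np.sin(a),np.cos(a)])
def sub(l):
    d=np.abs(np.diff(l)); i=d.argmax(); i0=max(i-1,0); w=d[i0:i+2]; return (w*np.arange(i0,i0+len(w))).sum()/w.sum()+.5
S=lambda p:np.array([p[:2]@ex,p[:2]@ey])
print('clip col',g[210:230,254:270].mean(1).round())
print('clip col narrow',[list(g[214:227,u].astype(int)) for u in(258,261,264)])
print('tip',g[148:162,258:264].astype(int))
print('clipline',[S(pt(c,261,v,.018)) for v in(219,220,221,222)])
print('tip',[(v,S(pt(c,260.5,v,.0225))) for v in(153,154,155,156,157)])
# block front edge and sides
F=[S(pt(c,u,160+sub(g[160:172,u]),.1)) for u in range(288,304,2)]; print('front',np.mean(F,0))
rows=range(135,160,4)
print('right', g[145,300:330].astype(int))
cl=cloud(c); k=(cl[...,2]>.093)&(cl[...,2]<.106)&(abs(cl[...,1]-.035)<.037)&(abs(cl[...,0]-.49)<.035)
r=cv2.minAreaRect(cl[k][:,:2].astype(np.float32)); print('block',r,S(np.array(r[0])),np.median(cl[k][:,2]))
B=[S(pt(c,u,235+sub(g[235:300,u]),.012)) for u in range(265,310,5)]; print('bedfront',np.array(B))
d=dict(np.load('w1.npz'));
E
```

```text
clip col [196. 202. 200. 190. 169. 148. 126. 106.  91.  98. 123. 140. 132. 131.
 170. 198. 205. 204. 198. 195.]
clip col narrow [[np.int64(164), np.int64(142), np.int64(105), np.int64(84), np.int64(72), np.int64(81), np.int64(112), np.int64(133), np.int64(123), np.int64(121), np.int64(165), np.int64(197), np.int64(206)], [np.int64(184), np.int64(143), np.int64(106), np.int64(86), np.int64(74), np.int64(85), np.int64(116), np.int64(137), np.int64(127), np.int64(121), np.int64(166), np.int64(197), np.int64(204)], [np.int64(185), np.int64(155), np.int64(129), np.int64(98), np.int64(76), np.int64(85), np.int64(118), np.int64(138), np.int64(126), np.int64(121), np.int64(165), np.int64(197), np.int64(205)]]
tip [[202 202 202 203 203 204]
 [202 202 202 203 203 203]
 [199 198 199 199 200 199]
 [181 182 180 181 183 184]
 [146 143 142 142 147 156]
 [124 109 106 110 122 151]
 [120  98  96  99 114 151]
 [118  97  96  97 106 142]
 [122 103 102 101 108 130]
 [133 122 121 121 123 132]
 [151 151 150 151 151 154]
 [164 171 173 172 173 174]
 [180 188 190 189 189 188]
 [197 199 200 200 199 199]]
clipline [array([0.4369, 0.0007]), array([ 0.4369, -0.0008]), array([ 0.4369, -0.0023]), array([ 0.4369, -0.0038])]
tip [(153, array([0.4362, 0.0936])), (154, array([0.4362, 0.0923])), (155, array([0.4362, 0.091 ])), (156, array([0.4362, 0.0897])), (157, array([0.4362, 0.0884]))]
front [0.4705 0.0922]
right [133 133 131 132 132 131 131 133 131 131 131 131 130 131 131 131 128 123
 131 173 207 213 213 213 213 214 214 210 194 148]
block ((0.4899296760559082, 0.03440200909972191), (0.05417012795805931, 0.036174558103084564), 79.88880920410156) [0.4767 0.1181] 0.09940916190337248
bedfront [[ 0.4429 -0.0697]
 [ 0.4504 -0.0698]
 [ 0.4578 -0.0698]
 [ 0.4653 -0.0698]
 [ 0.4727 -0.0689]
 [ 0.4802 -0.0689]
 [ 0.4877 -0.0689]
 [ 0.4951 -0.0689]
 [ 0.5026 -0.0696]]
```

jog_arm --gripper '[1, 1, 1, 1, 1, 1, 1, 1]' --pt "-0.3 -2.6 -1" --pt "-0.6 -5.3 -3" --pt "-0.6 -5.3 -6" --pt "-0.6 -5.3 -8" --pt "-0.6 -5.3 -8" --pt "-0.6 -5.3 -8" --pt "-0.6 -5.3 -8" --pt "-0.6 -5.3 -8" --twist '[0, 0, 0, 0, 0, 0, 0, 0]'

```text
clock: 13.35
tcp_pos: [0.435, -0.0556, 0.1511]
orientation: [0.001, 0.766, 0.643, 0.0]
wrist_force: [-0.1, 0.4, -0.2]
finger_gap: 0.0852
grip_force: 0.0
```

```bash
python3 - <<'E'
from h import *
c=cam('wrist'); np.savez('wA.npz',**c); print(env.get_state()['tcp_pos'],proj(c,(.4451,.015,.0225)))
E
```

```text
[ 0.43488881 -0.05554487  0.15092141] (np.float64(257.26224526698763), np.float64(112.8630646021718))
```

jog_arm --gripper '[1, 1, 1, 1, 1, 1, 1, 1]' --pt "-0.8 -4.7 0" --pt "-1.6 -9.4 0" --pt "-1.6 -9.4 0" --pt "-1.6 -9.4 0" --pt "-1.6 -9.4 0" --pt "-1.6 -9.4 0" --pt "-1.6 -9.4 0" --pt "-1.6 -9.4 0" --twist '[0, 0, 0, 0, 0, 0, 0, 0]'

```text
clock: 14.4
tcp_pos: [0.4185, -0.1491, 0.1503]
orientation: [0.0, 0.766, 0.643, 0.0]
wrist_force: [1.2, -0.2, -0.0]
finger_gap: 0.0856
grip_force: 0.0
```

```bash
python3 - <<'E'
from h import *
c=cam('wrist'); np.savez('wB.npz',**c); print(env.get_state()['tcp_pos'])
a=dict(np.load('wA.npz'))
u,v=map(int,proj(a,(.4451,.015,.0225)));p,q=map(int,proj(c,(.4269,-.0774,.018))); print('A org',u-32,v-50,'B org',p-32,q-50)
f=lambda im,u,v:cv2.resize(im[v-50:v+50,u-32:u+32],(384,600),interpolation=cv2.INTER_CUBIC)
save('AB',np.hstack([f(a['image'],u,v),f(c['image'],p,q)]))
E
```

```text
[ 0.41853035 -0.14924498  0.1503426 ]
A org 225 62 B org 223 61
```

View pics/AB.png

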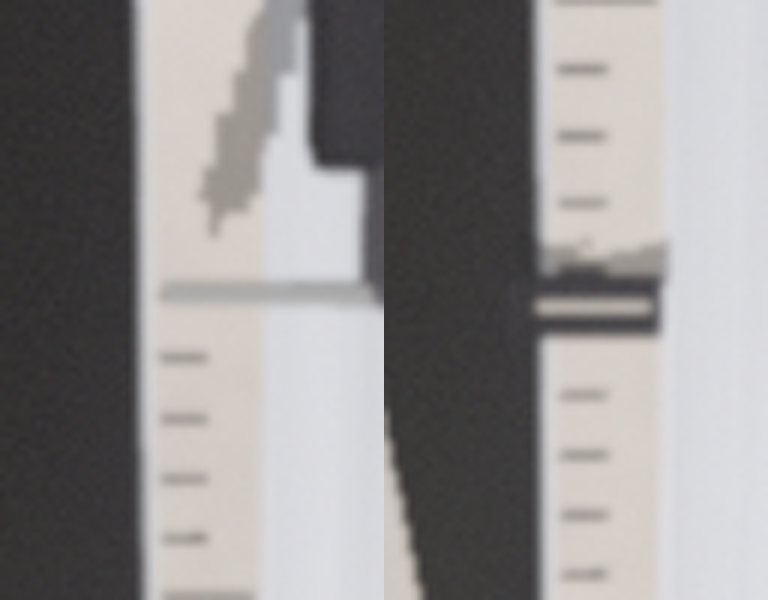

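Crop A shows the pointer seen from straight above at row 292 (pixel v≈110.7). Crop B shows the clip's white line at row 306 (v≈112), columns 535–655.

```bash
python3 - <<'E'
from h import *
np.set_printoptions(precision=4,suppress=True)
a=dict(np.load('wA.npz'));c=dict(np.load('wB.npz'))
an=np.radians(-9.9); ex=np.array([np.cos(an),np.sin(an)]);ey=np.array([-np.sin(an),np.cos(an)])
S=lambda p:np.array([p[:2]@ex,p[:2]@ey])
g=a['image'].astype(float).mean(-1)[105:117,254:262].mean(1); w=np.clip(g.max()-g-15,0,None); va=105+(w*np.arange(12)).sum()/w.sum()
h=c['image'].astype(float).mean(-1)[107:117,251:266].mean(1); i=slice(3,7); print(g.round(),h.round())
w=np.clip(h-h[2:8].min()-10,0,None); w[[0,1,8,9]]=0; vb=107+(w*np.arange(10)).sum()/w.sum()
print(va,vb,'cam y',S(a['cam_to_world'][:3,3]),S(c['cam_to_world'][:3,3]))
for z in(.0225,.05): print('tip',S(pt(a,257,va,z)))
print('line',S(pt(c,258,vb,.018)), 'draw',S(pt(a,257,va,.0225))[1]-S(pt(c,258,vb,.018))[1])
for n,d in(('A',a),):
    P=cloud(d); k=(P[...,2]>.085)&(P[...,2]<.11)&(P[...,1]<.09)&(abs(P[...,0]-.49)<.035); Q=P[k]
    if len(Q)>20:
        q=np.c_[Q[:,:2]@ex,Q[:,:2]@ey]; print('block',q.min(0),q.max(0),np.median(Q[:,2]))
E
```

```text
[205. 205. 202. 191. 175. 171. 174. 186. 199. 205. 206. 206.] [ 77.  70.  76. 110. 157. 168. 124.  79.  76. 111.]
110.18642857142858 111.62604478382003 cam y [0.4365 0.0934] [ 0.4365 -0.0016]
tip [0.4356 0.0937]
tip [0.4357 0.0937]
line [ 0.4362 -0.0025] draw 0.09628604687640274
block [0.451 0.091] [0.4948 0.1628] 0.09922107165379421
```

jog_arm --gripper '[1, 1, 1, 1, 1, 1, 1, 1]' --pt "1.5 4 1" --pt "3 8 2" --pt "4.6 12 2" --pt "6.2 16 2" --pt "7.15 18.6 2" --pt "7.15 18.6 2" --pt "7.15 18.6 0" --pt "7.15 18.6 -1" --twist '[0, 0, 0, 0, 0, 0, 0, 0]'

```text
clock: 15.45
tcp_pos: [0.4891, 0.0359, 0.1394]
orientation: [-0.0, 0.766, 0.643, -0.001]
wrist_force: [-0.7, -0.1, -0.7]
finger_gap: 0.0855
grip_force: 0.0
```

jog_arm --gripper '[1, 1, 1, 1, 1, 1, 1, 1]' --pt "0 0 -1.5" --pt "0 0 -3" --pt "0 0 -4.5" --pt "0 0 -6" --pt "0 0 -7.5" --pt "0 0 -8.5" --pt "0 0 -8.8" --pt "0 0 -8.8" --twist '[0, 0, 0, 0, 0, 0, 0, 0]'

```text
clock: 16.45
tcp_pos: [0.4901, 0.0365, 0.0523]
orientation: [0.0, 0.766, 0.643, 0.0]
wrist_force: [-0.6, 0.1, 1.1]
finger_gap: 0.0853
grip_force: 0.0
```

jog_arm --gripper '[0.7, 0.6, 0.5, 0.4, 0.3, 0.3, 0.3, 0.3]' --pt "0 0 0" --pt "0 0 0" --pt "0 0 0" --pt "0 0 0" --pt "0 0 0" --pt "0 0 0" --pt "0 0 0" --pt "0 0 0" --twist '[0, 0, 0, 0, 0, 0, 0, 0]' --squeeze 40

```text
clock: 17.45
tcp_pos: [0.4914, 0.0363, 0.053]
orientation: [0.001, 0.766, 0.643, 0.001]
wrist_force: [4.5, -1.7, 5.5]
finger_gap: 0.0364
grip_force: 46.6
```

jog_arm --gripper '[0.3, 0.3, 0.3, 0.3, 0.3, 0.3, 0.3, 0.3]' --pt "-0.17 -0.99 0" --pt "-0.34 -1.97 0" --pt "-0.52 -2.96 0" --pt "-0.69 -3.94 0" --pt "-0.86 -4.93 0" --pt "-1.03 -5.91 0" --pt "-1.03 -5.91 0" --pt "-1.03 -5.91 0" --twist '[0, 0, 0, 0, 0, 0, 0, 0]'

```text
clock: 18.45
tcp_pos: [0.4813, -0.0222, 0.0531]
orientation: [0.001, 0.766, 0.643, 0.002]
wrist_force: [4.5, 2.9, 4.6]
finger_gap: 0.0359
grip_force: 46.9
```

```bash
python3 - <<'E'
from h import *
s=env.get_state(); print(s['tcp_pos'],s['wrist_force'],s['finger_gap'])
c=cam('wrist'); np.savez('wd.npz',**c)
P=cloud(c); an=np.radians(-9.9); ex=np.array([np.cos(an),np.sin(an)]);ey=np.array([-np.sin(an),np.cos(an)])
print('tip proj if drawn 60:',proj(c,(*( .4356*ex+.0337*ey),.0225)))
for n in('side','top'):
    d=cam(n); np.savez(n+'d.npz',**d); print(n,proj(d,(*( .4356*ex+.0337*ey),.0225)),proj(d,(*(.4362*ex-.0025*ey),.018)))
d=dict(np.load('sided.npz')); f=cv2.resize(d['image'][185:240,190:245],(400,400),interpolation=cv2.INTER_CUBIC)
e=dict(np.load('topd.npz')); h=cv2.resize(e['image'][185:240,225:280],(400,400),interpolation=cv2.INTER_CUBIC)
save('d',np.hstack([f,h]))
E
```

```text
[ 0.48132155 -0.02220904  0.05305443] [4.51350137 2.92201736 4.56061462] 0.035915325860012594
tip proj if drawn 60: (np.float64(200.7223983658413), np.float64(258.320760779226))
side (np.float64(210.93624666336038), np.float64(210.68030160676997)) (np.float64(210.98485604952464), np.float64(218.2904648155383))
top (np.float64(247.41658831977867), np.float64(219.47752266978577)) (np.float64(254.30427825514784), np.float64(225.11569196072088))
```

View pics/d.png

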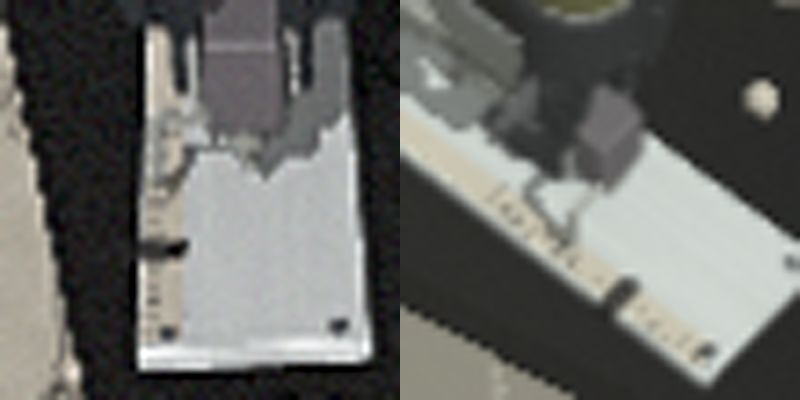

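The views show the boom drawn about 60 mm and following the grip; the pointer is at side crop (170,185), with the clip ahead at (165,247). I continue.

jog_arm --gripper '[0.3, 0.3, 0.3, 0.3, 0.3, 0.3, 0.3, 0.3]' --pt "-0.15 -0.85 0" --pt "-0.3 -1.7 0" --pt "-0.44 -2.5 0" --pt "-0.55 -3.1 0" --pt "-0.6 -3.45 0" --pt "-0.63 -3.63 0" --pt "-0.63 -3.63 0" --pt "-0.63 -3.63 0" --twist '[0, 0, 0, 0, 0, 0, 0, 0]'

```text
clock: 19.6
tcp_pos: [0.4751, -0.0584, 0.0531]
orientation: [0.001, 0.766, 0.643, 0.002]
wrist_force: [5.3, 3.4, 5.2]
finger_gap: 0.036
grip_force: 47.0
```

```bash
python3 - <<'E'
from h import *
an=np.radians(-9.9); ey=np.array([-np.sin(an),np.cos(an)])
for i in range(4):
    s=env.get_state(); print(s['tcp_pos'],s['tcp_pos'][:2]@ey,s['wrist_force'],s['finger_gap'])
    d=cam('side') if i%2 else cam('top'); np.savez(('side' if i%2 else 'top')+'e.npz',**d)
d=dict(np.load('sidee.npz')); f=cv2.resize(d['image'][195:235,195:235],(400,400),interpolation=cv2.INTER_CUBIC)
e=dict(np.load('tope.npz')); h=cv2.resize(e['image'][205:245,235:275],(400,400),interpolation=cv2.INTER_CUBIC)
save('e',np.hstack([f,h]))
E
```

```text
[ 0.47511806 -0.05836666  0.05305902] 0.024189081236368738 [5.32965663 3.36529507 5.15915489] 0.035997405320406836
[ 0.47510519 -0.05834776  0.05305673] 0.024205482233679902 [5.52394229 2.51027879 5.15427166] 0.036075944044790476
[ 0.47509733 -0.05834964  0.05304634] 0.024202276963006614 [4.80628173 2.99340483 4.2104651 ] 0.03613835503917982
[ 0.47513051 -0.05834134  0.05305819] 0.02421616077589911 [5.35464099 3.76414163 5.29339859] 0.03647277416646291
```

View pics/e.png

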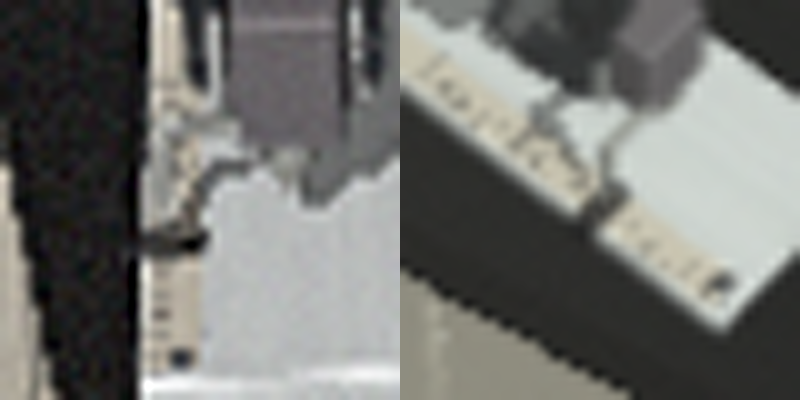

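Both views show the pointer at the clip (side crop (190,235), top crop (600,200)). I check for slip numerically.

```bash
python3 - <<'E'
from h import *
an=np.radians(-9.9); ex=np.array([np.cos(an),np.sin(an)]);ey=np.array([-np.sin(an),np.cos(an)])
for n in('side','top'):
    for t,y0 in(('d',.1207-.0593-.0275),('e',.1207-.096-.0275)):
        c=dict(np.load(n+t+'.npz')); P=cloud(c); q=np.stack([P[...,:2]@ex,P[...,:2]@ey],-1)
        k=(abs(q[...,0]-.4767)<.013)&(P[...,2]>.06)&(P[...,2]<.092)&(abs(q[...,1]-y0)<.012)
        print(n,t,k.sum(),'front face y',np.median(q[k][:,1]),'expected',y0)
# image-row of block front top edge (side): vertical gradient
im={t:dict(np.load('side'+t+'.npz')) for t in 'de'}
for t,y0 in(('d',.0339),('e',-.0028)):
    c=im[t]; g=c['image'].astype(float).mean(-1)
    ys=[]
    for dx in(-.012,-.008,-.004,0,.004,.008,.012):
        x0=.4767+dx; s=np.arange(-.02,.02,.0005)
        # bottom front edge z=.05, scan along y in the plane z=.05
        for z,L in((.1,ys),):
            pr=np.array([proj(c,(*(x0*ex+(y0+a)*ey),z)) for a in s],np.float32)
            v=cv2.remap(g.astype(np.float32),pr[:,:1],pr[:,1:],cv2.INTER_CUBIC).ravel(); k=8
            dd=np.abs(v[2*k:]-v[:-2*k]) ; L.append(y0+s[k+dd.argmax()])
    print(t,np.round(ys,4),'exp',y0)
E
```

```text
side d 66 front face y 0.03122890329048109 expected 0.0339
side e 73 front face y -0.004904937392563156 expected -0.0028000000000000004
top d 25 front face y 0.03077151376429807 expected 0.0339
top e 23 front face y -0.006141582142242662 expected -0.0028000000000000004
d [0.0264 0.0259 0.0259 0.0254 0.0254 0.0339 0.0244] exp 0.0339
e [-0.0098 -0.0013  0.0002 -0.0098 -0.0013 -0.0103 -0.0098] exp -0.0028
```

```bash
python3 - <<'E'
from h import *
an=np.radians(-9.9); ex=np.array([np.cos(an),np.sin(an)]);ey=np.array([-np.sin(an),np.cos(an)])
for f,y0 in(('s4',.0932),('sided',.0339),('sidee',-.0028),('top0',.0932),('topd',.0339),('tope',-.0028)):
    c=dict(np.load(f+'.npz')); P=cloud(c); q=np.stack([P[...,:2]@ex,P[...,:2]@ey],-1)
    k=(abs(q[...,0]-.4767)<.013)&(P[...,2]>.06)&(P[...,2]<.092)&(abs(q[...,1]-y0)<.012)
    print(f,k.sum(),np.median(q[k][:,1])-y0)
E
```

```text
s4 68 -0.002046618197568212
sided 66 -0.00267109670951891
sidee 73 -0.0021049373925631563
top0 19 -0.004640902703125407
topd 25 -0.00312848623570193
tope 23 -0.0033415821422426617
```

The side view gives a drawn length within about 0.1 mm of the arm's, so the grip has not slipped. Handing in.

```bash
python3 -c "
from workcell import env
print(env.hand_in())"
```

```text
the job is handed in; nothing more can be done
None
```

I set the jar upright on bare worktop clear of the stand, then drew the boom 96.0 mm (96.2 mm measured to the clip's white line) and handed in at about 20 s, still holding it with the button squeezed in; no verdict came back.

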